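# Release the channel key left latched on a bench meter

### The job

The bench meter has to go to standby, with all four of its channel keys up, but one key has been left latched down. With a fingertip, tap each of the four keys lightly in turn, going along the row from the left end to the right end as the robot faces the meter, to find the latched one without releasing it or latching another; then press the latched key down fully and let go, so that it springs up level with the others. Pick nothing up and leave the things standing around where they are.

Things in the scene. Friction and masses are not known exactly. Their poses are not given: they have to be found in the camera images.
- meter: cream laboratory meter, fixed on the bench, 230 mm deep (x), 310 mm wide (y). Origin on the bench under its centre; x points from its front edge to its back, y to the left end of the key row, z up. The flat front deck is 45 mm high; from 5 mm in front of the origin backwards a sloping display panel rises to a housing 87 mm high. The four keys stand in a row along y on the deck, 55 mm in front of the origin
- row_left (a point): centre of the leftmost key place, at the height of an up key's top: 58 mm above the bench, 13 mm above the deck; axes as the meter's. The places are 50 mm apart along y (at y = +75, +25, -25, -75 mm in the meter's frame), each with a frame 3 mm high round the key. The latched key's top is 4 mm lower than an up key's (54 mm above the bench); at the stop a key's top is at 51.5 mm
- row_right (a point): centre of the rightmost key place, at the height of an up key's top. Springs: an up key starts to move at about 2 N, the latched one at about 2.5 N; the stop, 6.5 mm below the up height, takes about 4.5 N (press with 5 to 8 N). A tap of 1 to 2 N moves an up key about 2 mm, the latched one hardly. A key let go after being pushed to its stop changes over: the latched one springs up, an up one stays latched
- key_a: one of four identical grey keys; which of them stands at which place of the row changes from start to start. The cap is 31 mm front to back by 28 mm along the row, its top flat and level; the origin is the centre of the cap's top face and goes down with the key; axes as the meter's. It slides straight down
- key_b: one of four identical grey keys; which of them stands at which place of the row changes from start to start. The cap is 31 mm front to back by 28 mm along the row, its top flat and level; the origin is the centre of the cap's top face and goes down with the key; axes as the meter's. It slides straight down
- key_c: one of four identical grey keys; which of them stands at which place of the row changes from start to start. The cap is 31 mm front to back by 28 mm along the row, its top flat and level; the origin is the centre of the cap's top face and goes down with the key; axes as the meter's. It slides straight down
- key_d: one of four identical grey keys; which of them stands at which place of the row changes from start to start. The cap is 31 mm front to back by 28 mm along the row, its top flat and level; the origin is the centre of the cap's top face and goes down with the key; axes as the meter's. It slides straight down
- vial: small clear vial with a white screw cap, 24 mm across, 46 mm tall, standing on the meter's deck beyond the right end of the key row; origin at the centre of its underside
- flat_can: low round food can, 86 mm across, 44 mm tall, standing near the left side of the meter; origin at the centre of its underside
- tall_can: food can, 86 mm across, 78 mm tall, standing close behind the meter; origin at the centre of its underside
- beaker: empty clear beaker, 68 mm across, 80 mm tall, standing right of the meter; origin at the centre of its underside
- dishes: two stacked clear lidded dishes, 93 mm across, 30 mm tall together, right of the meter; origin at the centre of the underside
- marker: marker pen, 135 mm long, 15 mm thick, lying on the bench between the robot and the meter; origin on the bench under its middle, its x axis along the pen

How it is judged:
By the outcome, as a careful person would: the job done as asked, in the order asked, and still so for the second after the job is handed in, with the robot touching nothing.
It also fails if it takes over 48 s, if anything falls off the work surface, if the arm or the gripper's body presses on something with over 40 N, if the wrist force passes 120 N, or if a joint passes its speed limit or range.

### The arm

A 6-joint arm with a two-finger parallel gripper is mounted at the origin on the work surface. World frame = base frame: x ahead of the robot, y to its left, z up, the work surface at z = 0. Lengths are in m, angles in rad, forces in N, time in s.
With the tool pointing down it reaches from about 0.375 to 0.9 m from the base axis. Payload 3.1 kg.
Tool frame: the origin (TCP) lies midway between the tips of the shut fingers; the grasp point (between the pads) lies manip.grip_depth behind it (manip.grip_depth is the distance from the TCP to the grasp point, in m); z points along the fingers, y is the direction in which the jaws open and shut (so a half turn about z gives the same grasp; the last joint's range is limited). The gripper opens to 85 mm and grips with 20 to 120 N. Pads are 22 mm wide; open, the fingers measure 114 mm over their backs; the gripper's body (76 mm by 85 mm) begins 54 mm behind the grasp point. The pads swing forward as they close: fully open they stand 13 mm farther back than shut.
Start: joints at [0.97, 0.527, 1.433, -0, 1.181, -0.178], TCP at [0.256, 0.57, 0.231] pointing down, gripper open.
Joint ranges: [-3.08, 3.08], [-0.75, 2.2], [0.22, 2.44], [-1.43, 4.57], [0, 2.65], [-2.85, 2.85]. Speed limits (rad/s): [2.79, 2.79, 3.14, 3.14, 3.14, 3.14].

### API

Orientations are given as a unit quaternion [x, y, z, w].
In Python, from station import manip, vision gives the robot as it stands.
- The arm moves only by the shell command python3 -m crank 'ROWS' [FORCE]. ROWS is JSON, a list of rows, each an object with "grip": the closure, from 0 (fully open) to 1 (shut); "offset": the shift along the tool's x, y, z in mm, a list of three; "angular": the turn, a rotation vector about the tool's x, y, z in degrees, a list of three. A call has 1 to 10 rows; each row is the pose to reach, as a shift and turn from the pose commanded when the call began, along the tool's axes at that moment; what a row does not reach only later rows make up. A row lasts 1/10 s, in which the tool goes at most 50 mm and 8.59 degrees, less where a joint would pass 70% of its speed; a pose out of reach is approached as far as the arm can. A call with a gripper value outside its range is refused whole. The fingers move at their own pace and stop on an object; FORCE is the grip in N (left out, the last holds). Time passes only in rows, so rows that repeat a pose let the fingers close. It gives the time, the measured TCP pose, the force and the opening at its end, in the units of the state.
- manip.sense(): the state, without advancing time (a new reading comes with each control period).
- vision.snapshot(name): name is "side" or "top" or "wrist"; returns a dict with "pixels" (400x640x3 uint8, red, green, blue), "intrinsics" (3x3 intrinsics, pixels), "R" (3x3) and "t" (3): a world point X has camera coordinates R X + t. Camera axes: x right, y down, z forward; pixel columns grow to the right and rows downward; lengths in m; the calibration is good to about 2 mm. A picture is of the moment at which its call begins. There is no depth.
- manip.sign_off(): hands the job in, once; it reports no verdict.
The state is a dict: "t": time; "q": joint angles; "qd": joint speeds; "tau": joint torques, N m; "tcp_pos": TCP position; "tool_rot": TCP orientation; "force": force on the tool from outside, world axes, zero at the start; "ft_torque": the same for the moment, N m; "finger_gap": opening from 0.0 (shut) to 1.0 (fully open).
Only numpy, scipy, OpenCV 4.12 (cv2) and the standard library are available. Lean on these libraries where they do the work, as an engineer would, in place of code of your own. Each camera call takes 0.05 s, during which the arm holds its last target.

## Working session

There is one attempt and no reset: what is moved stays moved. The work goes in short steps, Python scripts to look and compute and a shell command to move; the robot and the scene stay as the last step left them, time stands still between calls to the robot, and variables do not carry over. Pictures are saved under pics/ and viewed, and the job is handed in when it is done.

```bash
ls; mkdir -p pics
python3 - <<'E'
from station import manip, vision
import cv2,numpy as np
s=manip.sense(); print(s, manip.grip_depth)
for n in("top","side","wrist"):
    d=vision.snapshot(n); cv2.imwrite(f"pics/{n}0.png",d["pixels"][:,:,::-1]); np.savez(f"pics/{n}0.npz",**d); print(n,d["intrinsics"],d["R"],d["t"])
E
```

```text
pics
{'t': 0.0, 'q': array([ 9.69516256e-01,  5.28463275e-01,  1.43390316e+00,  1.08713748e-06,
        1.18142652e+00, -1.78521460e-01]), 'qd': array([ 0.00122023, -0.00037458,  0.0004023 ,  0.00191274,  0.00026268,
        0.00037875]), 'tau': array([ 2.62726062e-04, -4.42348838e+01, -1.78025043e+01, -1.42619133e-04,
        8.49356496e-03,  7.80905474e-08]), 'tcp_pos': array([0.25599238, 0.56937526, 0.23033514]), 'tool_rot': array([ 2.09808780e-01,  9.77741820e-01, -1.01739297e-03, -4.18629807e-04]), 'force': array([-1.21034684, -0.03341455,  0.02956583]), 'ft_torque': array([-0.02433164,  0.06281768,  0.00822428]), 'finger_gap': 0.9989128157338718} 0.0187
top [[363.60272481   0.         316.91547084]
 [  0.         363.60272481 200.30331679]
 [  0.           0.           1.        ]] [[ 0.00995148 -0.99993802  0.0049923 ]
 [-0.98258374 -0.01070495 -0.18551174]
 [ 0.18555369 -0.00305924 -0.98262937]] [0.02591341 0.56675043 0.64625701]
side [[374.79992773   0.         321.68322197]
 [  0.         374.79992773 204.45255262]
 [  0.           0.           1.        ]] [[ 0.8869705  -0.46157504  0.01522577]
 [-0.28755388 -0.57776594 -0.76387124]
 [ 0.36138083  0.67315303 -0.64518904]] [-0.49555565  0.21697597  0.53099781]
wrist [[300.55005534   0.         314.65102162]
 [  0.         300.55005534 197.54669211]
 [  0.           0.           1.        ]] [[ 0.41108234  0.91159698 -0.00150052]
 [ 0.87071893 -0.39216004  0.29674744]
 [ 0.26992563 -0.12329416 -0.95495482]] [-0.62196915 -0.03894776  0.37912997]
```

View pics/top0.png

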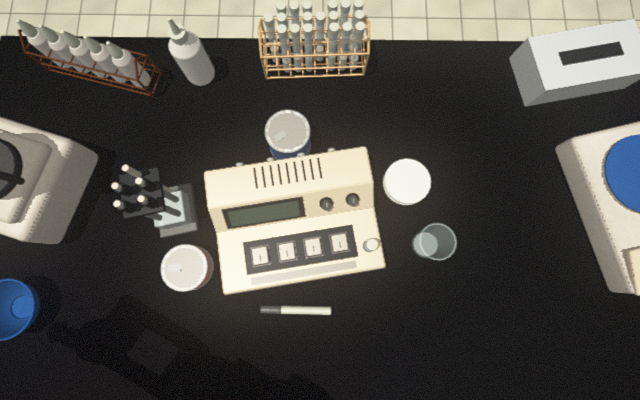

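View pics/side0.png

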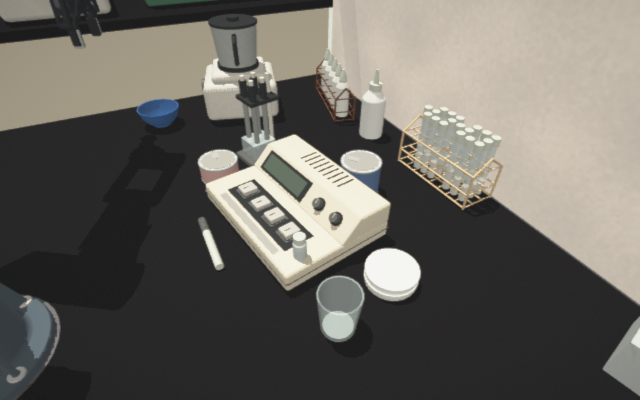

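The top view shows the meter with its keys at about (260,256), (287,251), (313,246) and (339,242), left to right as the robot faces it. The vial is at (372,244) and the marker at (296,310). Next I'll measure the keys in both views.

```bash
cat > h.py <<'E'
import cv2,numpy as np
def ray(d,uv):
    K,R,t=d["intrinsics"],d["R"],d["t"]
    r=R.T@np.linalg.inv(K)@np.array([uv[0],uv[1],1.]); return -R.T@t, r
def onplane(d,uv,z):
    c,r=ray(d,uv); return c+r*(z-c[2])/r[2]
def proj(d,X):
    p=d["intrinsics"]@(d["R"]@np.asarray(X)+d["t"]); return p[:2]/p[2]
def tri(a,ua,b,ub):
    c1,r1=ray(a,ua);c2,r2=ray(b,ub)
    s=np.linalg.lstsq(np.c_[r1,-r2],c2-c1,rcond=None)[0]
    p,q=c1+s[0]*r1,c2+s[1]*r2; return (p+q)/2,np.linalg.norm(p-q)
def keys(d,box,thr):
    x0,y0,x1,y1=box
    g=cv2.cvtColor(d["pixels"],cv2.COLOR_RGB2GRAY)[y0:y1,x0:x1]
    m=(g>thr).astype(np.uint8)
    n,l,st,c=cv2.connectedComponentsWithStats(m)
    return [(c[i]+[x0,y0],st[i][2:]) for i in range(1,n) if 40<st[i][4]<700]
E
python3 - <<'E'
from h import *
T=dict(np.load("pics/top0.npz"));S=dict(np.load("pics/side0.npz"))
for thr in(110,140,170):
    print(thr)
    for d,b in((T,(240,225,362,275)),(S,(222,172,312,250))):
        for c,s in keys(d,b,thr): print(c.round(1),s,onplane(d,c,.058).round(4))
a=cv2.resize(T["pixels"][220:300,200:400,::-1],None,fx=4,fy=4,interpolation=2)
b=cv2.resize(S["pixels"][165:275,200:340,::-1],None,fx=5,fy=5,interpolation=2)
cv2.imwrite("pics/ct.png",a);cv2.imwrite("pics/cs.png",b)
E
```

```text
110
[338.4 242.5] [ 21  22 357] [ 0.4857 -0.0092  0.058 ]
[312.1 246.8] [ 22  23 373] [0.4771 0.0399 0.058 ]
[286.4 251.2] [ 22  23 410] [0.4687 0.0875 0.058 ]
[290.7 180.7] [ 32  23 263] [0.5447 0.1119 0.058 ]
[307.  175.2] [13 11 75] [0.5827 0.1143 0.058 ]
[260.1 202.5] [ 24  16 234] [0.4646 0.0741 0.058 ]
[273.6 215.1] [ 26  19 267] [0.474  0.0294 0.058 ]
[294.7 236.3] [ 36  29 596] [ 0.4859 -0.0376  0.058 ]
140
[339.1 241.9] [ 17  19 261] [ 0.4869 -0.0104  0.058 ]
[312.6 246.1] [ 18  19 267] [0.4785 0.039  0.058 ]
[285.9 251.2] [ 17  22 295] [0.4686 0.0886 0.058 ]
[259.3 255.5] [ 21  22 313] [0.4602 0.1376 0.058 ]
[307.2 175.1] [12 10 69] [0.5833 0.1147 0.058 ]
[260.2 201.7] [ 20  15 180] [0.4654 0.0762 0.058 ]
[273.7 214.3] [ 21  16 204] [0.475  0.0313 0.058 ]
[295.7 236.4] [ 34  28 534] [ 0.4872 -0.0387  0.058 ]
170
[338.9 242.2] [ 17  18 234] [ 0.4862 -0.0101  0.058 ]
[312.6 246.5] [ 16  18 235] [0.4778 0.039  0.058 ]
[286.3 251.1] [ 16  18 234] [0.4687 0.0878 0.058 ]
[259.4 255.4] [ 16  18 245] [0.4604 0.1375 0.058 ]
[307.2 174.9] [12 10 65] [0.5836 0.1151 0.058 ]
[260.  201.5] [ 19  12 141] [0.4655 0.077  0.058 ]
[273.7 213.7] [ 20  14 164] [0.4756 0.0329 0.058 ]
[292.3 231.5] [ 27  20 290] [ 0.487 -0.025  0.058]
[304.9 244.5] [ 19  13 108] [ 0.4932 -0.0631  0.058 ]
```

View pics/ct.png

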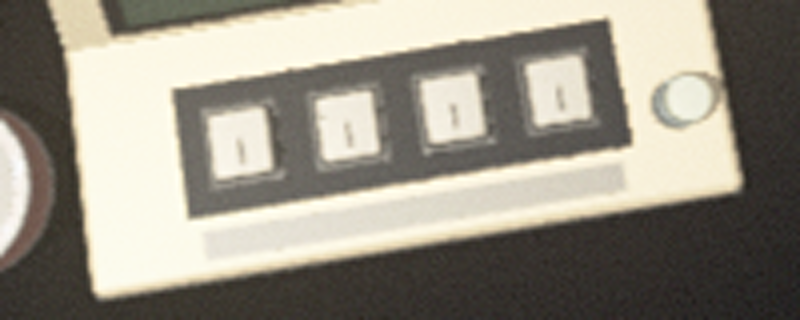

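View pics/cs.png

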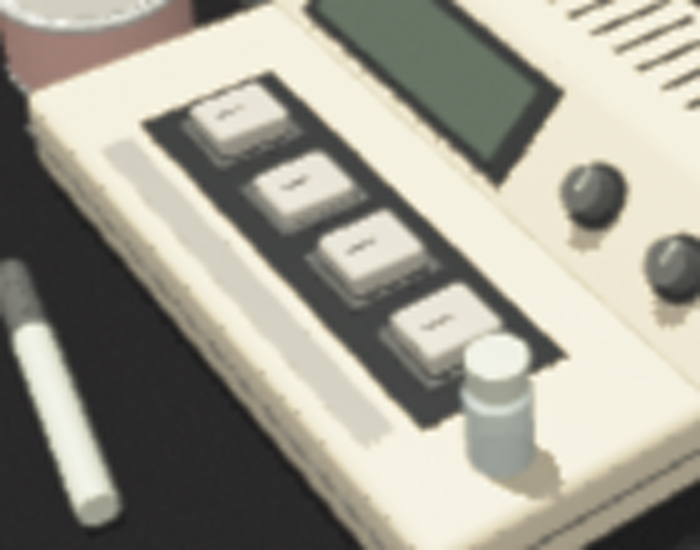

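Run:
```python
from h import *
T=dict(np.load("pics/top0.npz"));S=dict(np.load("pics/side0.npz"))
def quads(d,b,thr):
    x0,y0,x1,y1=b;g=cv2.cvtColor(d["pixels"],cv2.COLOR_RGB2GRAY)[y0:y1,x0:x1]
    g=cv2.resize(g,None,fx=4,fy=4,interpolation=cv2.INTER_CUBIC)
    n,l,st,c=cv2.connectedComponentsWithStats((g>thr).astype(np.uint8))
    return [((c[i]+.5)/4-.5+[x0,y0],st[i][4]/16) for i in range(1,n) if 80<st[i][4]/16<500]
for thr in(160,175,185,195):
  t=sorted(quads(T,(242,228,358,273),thr),key=lambda a:a[0][0]); s=sorted(quads(S,(229,175,302,245),thr),key=lambda a:a[0][0])
  print(thr,[(a.round(1),x) for a,x in t],[(a.round(1),x) for a,x in s])
  for (a,_),(b,_) in zip(t,s): p,e=tri(T,a,S,b); print("  ",p.round(4),e.round(4))
# meter corner: deck front corners in both
```

```text
160 [(array([259.3, 255.2]), np.float64(257.875)), (array([286.2, 251. ]), np.float64(247.125)), (array([312.6, 246.4]), np.float64(244.25)), (array([339.1, 242.1]), np.float64(239.9375))] [(array([260.1, 201.4]), np.float64(154.625)), (array([273.6, 213.8]), np.float64(173.4375)), (array([291.3, 231.2]), np.float64(281.8125))]
   [0.4731 0.1424 0.0052] 0.0221
   [0.482  0.0884 0.0093] 0.0226
   [0.4945 0.035  0.0006] 0.0276
175 [(array([259.4, 255.3]), np.float64(243.0625)), (array([286.2, 251. ]), np.float64(233.5625)), (array([312.6, 246.5]), np.float64(230.4375)), (array([339.1, 242.1]), np.float64(226.75))] [(array([247.2, 187. ]), np.float64(127.3125)), (array([260.1, 201.3]), np.float64(141.5625)), (array([273.6, 213.6]), np.float64(160.5)), (array([291.3, 231. ]), np.float64(262.625))]
   [0.4605 0.1384 0.0522] 0.0005
   [0.4692 0.0887 0.0484] 0.0003
   [0.4779 0.0391 0.0523] 0.0007
   [ 0.4888 -0.0116  0.0464] 0.0033
185 [(array([259.4, 255.3]), np.float64(234.125)), (array([286.3, 251. ]), np.float64(224.25)), (array([312.6, 246.5]), np.float64(220.125)), (array([339. , 242
[... 164 characters left out ...]
)), (array([291.4, 230.9]), np.float64(250.3125))]
   [0.4605 0.1384 0.0523] 0.0004
   [0.4692 0.0886 0.0486] 0.0003
   [0.4778 0.0391 0.0525] 0.0007
   [ 0.4889 -0.0116  0.0465] 0.0035
195 [(array([259.4, 255.3]), np.float64(223.6875)), (array([286.3, 251. ]), np.float64(214.375)), (array([312.6, 246.5]), np.float64(209.4375)), (array([339. , 242.1]), np.float64(203.9375))] [(array([247.3, 186.9]), np.float64(110.8125)), (array([260.2, 201.2]), np.float64(123.9375)), (array([273.6, 213.6]), np.float64(140.625)), (array([291.5, 230.9]), np.float64(236.8125))]
   [0.4606 0.1383 0.0524] 0.0003
   [0.4692 0.0886 0.0487] 0.0002
   [0.4779 0.0391 0.0525] 0.0006
   [ 0.489  -0.0116  0.0464] 0.0036
```

View pics/wrist0.png

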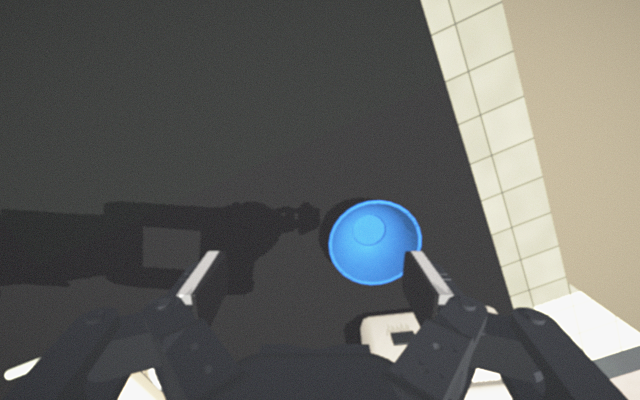

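```bash
python3 -m crank '[{"grip":1,"offset":[-30,-26,0],"angular":[0,0,-3]},{"grip":1,"offset":[-66,-56,0],"angular":[0,0,-6]},{"grip":1,"offset":[-102,-87,0],"angular":[0,0,-10]},{"grip":1,"offset":[-138,-118,0],"angular":[0,0,-13]},{"grip":1,"offset":[-174,-149,0],"angular":[0,0,-17]},{"grip":1,"offset":[-211,-180,10],"angular":[0,0,-20]},{"grip":1,"offset":[-247,-211,20],"angular":[0,0,-24]},{"grip":1,"offset":[-283,-242,30],"angular":[0,0,-27]},{"grip":1,"offset":[-320,-272,40],"angular":[0,0,-31]},{"grip":1,"offset":[-345,-294,50],"angular":[0,0,-34.1]}]'
```

```text
t: 1.15
tcp_pos: [0.4518, 0.1578, 0.181]
tool_rot: [-0.086, 0.996, -0.0, 0.001]
force: [-0.2, 0.2, 0.4]
finger_gap: 0.004
```

```bash
python3 -m crank '[{"grip":1,"offset":[0,0,0],"angular":[0,0,0]},{"grip":1,"offset":[0,0,0],"angular":[0,0,0]}]'
python3 - <<'E'
from h import *
from station import manip,vision
from scipy.spatial.transform import Rotation as Ro
s=manip.sense();R=Ro.from_quat(s["tool_rot"]).as_matrix();print(s["tcp_pos"],s["force"],R.round(4))
print(R.T@(np.array([.4605,.1384,.085])-s["tcp_pos"])*1000)
for n in("top","wrist"):
    d=vision.snapshot(n);cv2.imwrite(f"pics/{n}1.png",d["pixels"][:,:,::-1]);np.savez(f"pics/{n}1.npz",**d)
E
```

```text
t: 1.35
tcp_pos: [0.4502, 0.1597, 0.181]
tool_rot: [-0.085, 0.996, 0.0, -0.001]
force: [0.2, 0.2, 0.1]
finger_gap: 0.001
[0.45023012 0.15973248 0.18095589] [0.18678283 0.20596399 0.14554438] [[-9.857e-01 -1.686e-01 -1.500e-03]
 [-1.686e-01  9.857e-01  3.000e-04]
 [ 1.400e-03  5.000e-04 -1.000e+00]]
[ -6.66055553 -22.80632783  95.93532417]
```

View pics/wrist1.png

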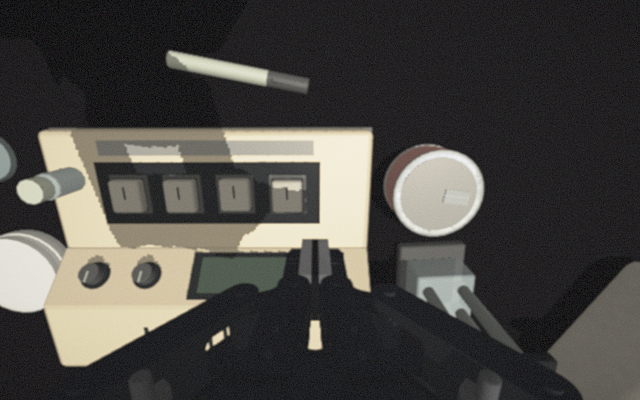

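View pics/top1.png

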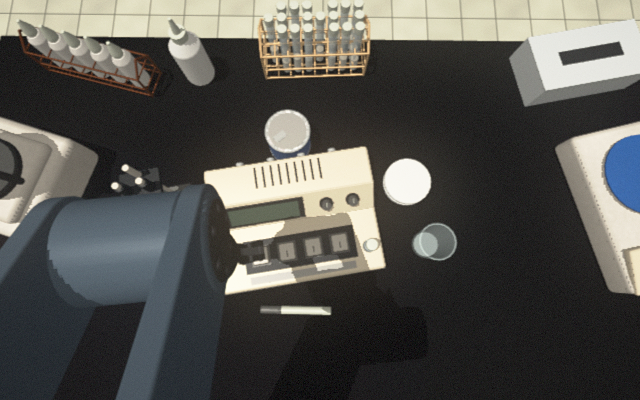

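The wrist view shows the keys at (128,195), (182,195), (236,194) and (288,194). That order is right to left for the robot, so the leftmost key is at 288. I'll check the top-camera positions against these.

Run:
```python
from h import *
W=dict(np.load("pics/wrist1.npz"))
for uv in((288,194),(236,194),(182,195),(128,195)): print(onplane(W,uv,.058).round(4))
for X in((.4605,.1384,.058),(.4692,.0887,.054),(.4779,.039,.058),(.4862,-.0101,.058)): print(proj(W,X).round(1))
a=cv2.resize(W["pixels"][150:240,80:340,::-1],None,fx=3,fy=3,interpolation=2);cv2.imwrite("pics/cw.png",a)
```

```text
[0.4575 0.1346 0.058 ]
[0.4657 0.0874 0.058 ]
[0.4751 0.0384 0.058 ]
[ 0.4835 -0.0107  0.058 ]
[291.6 197.7]
[238.1 196.6]
[182.5 198. ]
[128.7 197.8]
```

View pics/cw.png

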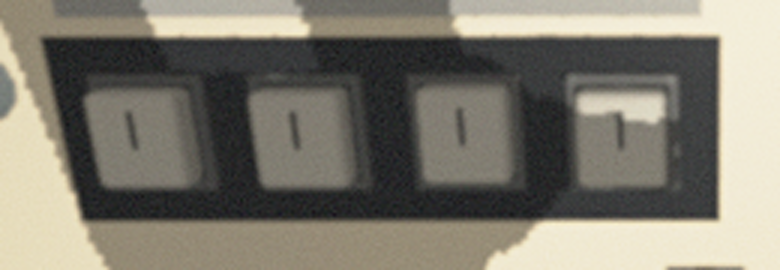

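```bash
python3 -m crank '[{"grip":1,"offset":[-5,-24,30],"angular":[0,0,0]},{"grip":1,"offset":[-5,-24,65],"angular":[0,0,0]},{"grip":1,"offset":[-5,-24,95],"angular":[0,0,0]},{"grip":1,"offset":[-5,-24,110],"angular":[0,0,0]},{"grip":1,"offset":[-5,-24,113],"angular":[0,0,0]},{"grip":1,"offset":[-5,-24,113],"angular":[0,0,0]},{"grip":1,"offset":[-5,-24,113],"angular":[0,0,0]},{"grip":1,"offset":[-5,-24,113],"angular":[0,0,0]}]'
python3 - <<'E'
from h import *
from station import manip,vision
s=manip.sense();print(s["tcp_pos"],s["force"],s["ft_torque"])
for n in("side","wrist"):
    d=vision.snapshot(n);np.savez(f"pics/{n}2.npz",**d)
    b=d["pixels"][130:290,170:370] if n=="side" else d["pixels"][80:400,100:500]
    cv2.imwrite(f"pics/{n}2.png",cv2.resize(b[:,:,::-1],None,fx=800/b.shape[1]*.9,fy=800/b.shape[1]*.9,interpolation=2))
E
```

```text
t: 2.25
tcp_pos: [0.4601, 0.138, 0.0694]
tool_rot: [-0.086, 0.996, -0.0, 0.001]
force: [0.2, -0.2, 0.1]
finger_gap: 0.001
[0.46014426 0.13796367 0.06944477] [ 0.18494895 -0.15464483  0.06599052] [-0.01258315 -0.07994779 -0.01646514]
```

View pics/side2.png

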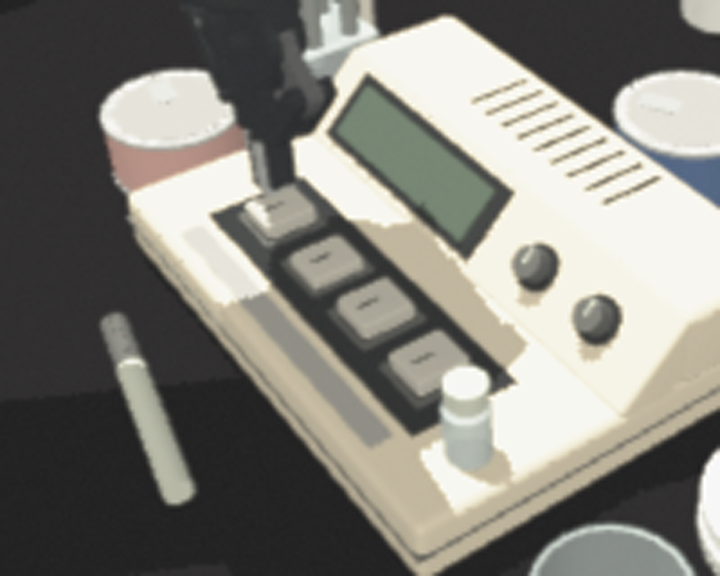

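View pics/wrist2.png

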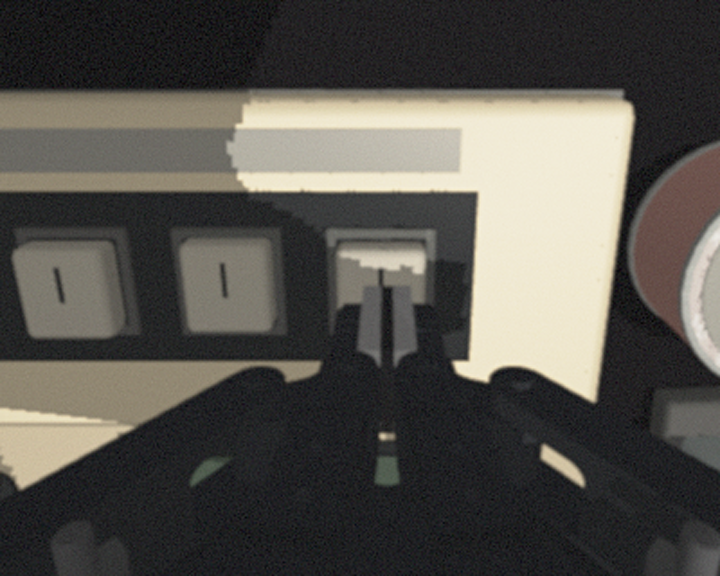

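```bash
python3 -m crank '[{"grip":1,"offset":[0,0,3],"angular":[0,0,0]},{"grip":1,"offset":[0,0,6],"angular":[0,0,0]},{"grip":1,"offset":[0,0,8],"angular":[0,0,0]},{"grip":1,"offset":[0,0,8],"angular":[0,0,0]}]'
for i in 1 2; do python3 -c "
from station import manip;s=manip.sense();print(s['tcp_pos'][2],s['force'])"; done
```

```text
t: 2.75
tcp_pos: [0.4592, 0.1374, 0.0599]
tool_rot: [-0.086, 0.996, 0.0, -0.0]
force: [0.4, 0.2, 0.3]
finger_gap: -0.001
0.05989541586270822 [0.42639792 0.16097443 0.29078084]
0.05989541586270822 [0.42639792 0.16097443 0.29078084]
```

```bash
python3 -m crank '[{"grip":1,"offset":[0,0,1],"angular":[0,0,0]},{"grip":1,"offset":[0,0,1],"angular":[0,0,0]}]';  python3 -m crank '[{"grip":1,"offset":[0,0,0.5],"angular":[0,0,0]},{"grip":1,"offset":[0,0,0.5],"angular":[0,0,0]}]'
```

```text
t: 2.95
tcp_pos: [0.4594, 0.1375, 0.0592]
tool_rot: [-0.086, 0.996, -0.0, -0.0]
force: [-0.7, 0.7, -0.3]
finger_gap: 0.001
t: 3.15
tcp_pos: [0.4594, 0.1375, 0.0588]
tool_rot: [-0.086, 0.996, -0.0, -0.0]
force: [0.3, -0.3, 0.1]
finger_gap: 0.001
```

```bash
python3 -m crank '[{"grip":1,"offset":[0,0,1],"angular":[0,0,0]},{"grip":1,"offset":[0,0,1],"angular":[0,0,0]}]';  python3 -m crank '[{"grip":1,"offset":[0,0,0.5],"angular":[0,0,0]},{"grip":1,"offset":[0,0,0.5],"angular":[0,0,0]}]'
```

```text
t: 3.35
tcp_pos: [0.4595, 0.1375, 0.0578]
tool_rot: [-0.086, 0.996, -0.0, 0.0]
force: [0.3, -0.8, 0.9]
finger_gap: 0.001
t: 3.55
tcp_pos: [0.4595, 0.1375, 0.0574]
tool_rot: [-0.086, 0.996, -0.0, 0.0]
force: [0.5, 0.3, 1.1]
finger_gap: -0.001
```

```bash
python3 -m crank '[{"grip":1,"offset":[0,0,0.5],"angular":[0,0,0]},{"grip":1,"offset":[0,0,0.5],"angular":[0,0,0]}]' | grep -E "tcp|force";  python3 -m crank '[{"grip":1,"offset":[0,0,0.5],"angular":[0,0,0]},{"grip":1,"offset":[0,0,0.5],"angular":[0,0,0]}]' | grep -E "tcp|force"
```

```text
tcp_pos: [0.4595, 0.1375, 0.0569]
force: [-0.2, -0.6, 1.3]
tcp_pos: [0.4595, 0.1375, 0.0563]
force: [0.2, -0.3, 2.4]
```

```bash
python3 -m crank '[{"grip":1,"offset":[0,0,-5],"angular":[0,0,0]},{"grip":1,"offset":[0,0,-12],"angular":[0,0,0]},{"grip":1,"offset":[0,-12,-12],"angular":[0,0,0]},{"grip":1,"offset":[0,-30,-12],"angular":[0,0,0]},{"grip":1,"offset":[0,-45,-12],"angular":[0,0,0]},{"grip":1,"offset":[0,-50,-12],"angular":[0,0,0]},{"grip":1,"offset":[0,-50,-8],"angular":[0,0,0]},{"grip":1,"offset":[0,-50,-4],"angular":[0,0,0]},{"grip":1,"offset":[0,-50,-3],"angular":[0,0,0]},{"grip":1,"offset":[0,-50,-3],"angular":[0,0,0]}]'
python3 - <<'E'
from h import *
from station import vision
for n in("side","wrist"):
    d=vision.snapshot(n);np.savez(f"pics/{n}3.npz",**d)
    b=d["pixels"][130:290,170:370] if n=="side" else d["pixels"][80:400,100:500]
    cv2.imwrite(f"pics/{n}3.png",cv2.resize(b[:,:,::-1],None,fx=720/b.shape[1],fy=720/b.shape[1],interpolation=2))
E
```

```text
t: 4.95
tcp_pos: [0.4675, 0.0887, 0.0589]
tool_rot: [-0.087, 0.996, 0.0, -0.001]
force: [-0.3, 0.2, -0.2]
finger_gap: -0.003
```

View pics/side3.png

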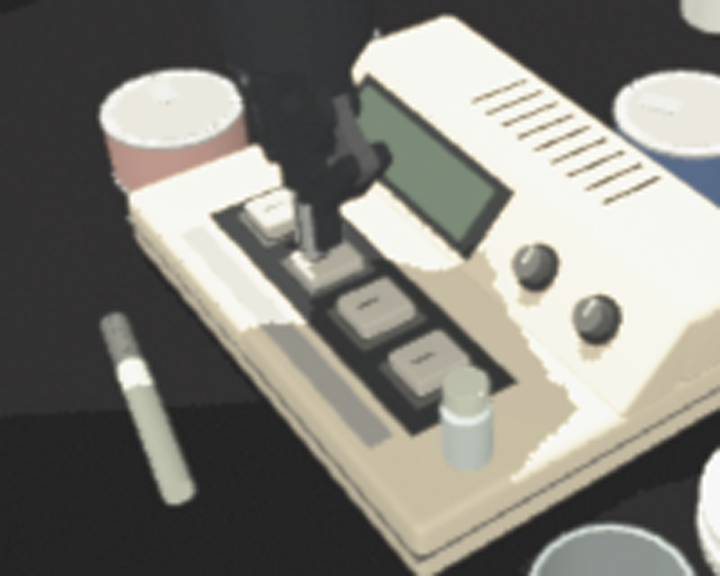

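View pics/wrist3.png

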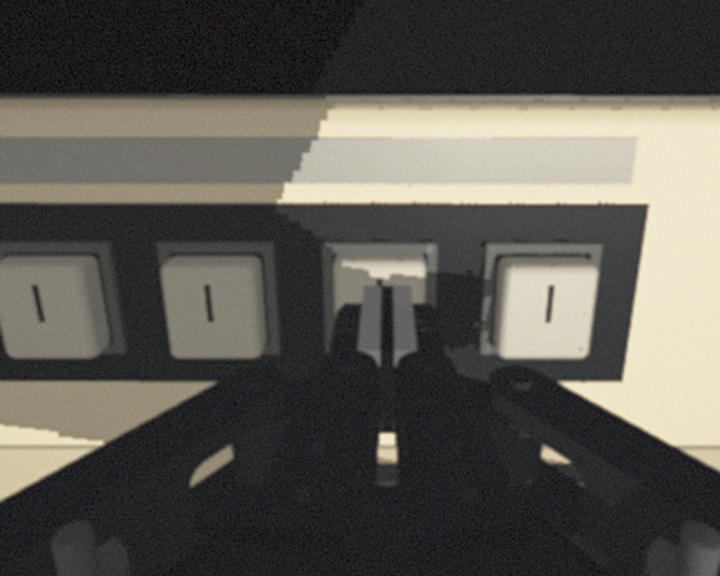

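The finger is centred over key 2, and key 1 is back at full height. Descending in small steps.

```bash
python3 -m crank '[{"grip":1,"offset":[0,0,1],"angular":[0,0,0]},{"grip":1,"offset":[0,0,1],"angular":[0,0,0]}]' | grep -E "tcp|force";  python3 -m crank '[{"grip":1,"offset":[0,0,1],"angular":[0,0,0]},{"grip":1,"offset":[0,0,1],"angular":[0,0,0]}]' | grep -E "tcp|force"
```

```text
tcp_pos: [0.468, 0.0884, 0.0583]
force: [0.1, -0.3, -0.2]
tcp_pos: [0.468, 0.0883, 0.0573]
force: [0.5, 0.1, 0.4]
```

```bash
python3 -m crank '[{"grip":1,"offset":[0,0,1],"angular":[0,0,0]},{"grip":1,"offset":[0,0,1],"angular":[0,0,0]}]' | grep -E "tcp|force";  python3 -m crank '[{"grip":1,"offset":[0,0,1],"angular":[0,0,0]},{"grip":1,"offset":[0,0,1],"angular":[0,0,0]}]' | grep -E "tcp|force"
```

```text
tcp_pos: [0.4679, 0.0882, 0.0562]
force: [-0.6, 0.2, -0.9]
tcp_pos: [0.4679, 0.0882, 0.0552]
force: [-0.3, 0.3, 0.3]
```

```bash
python3 -m crank '[{"grip":1,"offset":[0,0,1],"angular":[0,0,0]},{"grip":1,"offset":[0,0,1],"angular":[0,0,0]}]' | grep -E "tcp|force";  python3 -m crank '[{"grip":1,"offset":[0,0,0.3],"angular":[0,0,0]},{"grip":1,"offset":[0,0,0.3],"angular":[0,0,0]}]' | grep -E "tcp|force"
```

```text
tcp_pos: [0.4679, 0.0883, 0.0542]
force: [0.3, -0.2, -0.2]
tcp_pos: [0.468, 0.0882, 0.054]
force: [-0.3, 0.1, -0.1]
```

```bash
python3 -m crank '[{"grip":1,"offset":[0,0,0.3],"angular":[0,0,0]},{"grip":1,"offset":[0,0,0.3],"angular":[0,0,0]}]' | grep -E "tcp|force";  python3 -m crank '[{"grip":1,"offset":[0,0,0],"angular":[0,0,0]},{"grip":1,"offset":[0,0,0],"angular":[0,0,0]}]' | grep -E "tcp|force"
```

```text
tcp_pos: [0.468, 0.0882, 0.0538]
force: [-1.1, 0.2, 0.9]
tcp_pos: [0.468, 0.0882, 0.0538]
force: [0.1, -0.3, 1.5]
```

```bash
python3 -m crank '[{"grip":1,"offset":[0,0,-6],"angular":[0,0,0]},{"grip":1,"offset":[0,0,-14],"angular":[0,0,0]},{"grip":1,"offset":[0,-12,-14],"angular":[0,0,0]},{"grip":1,"offset":[0,-30,-14],"angular":[0,0,0]},{"grip":1,"offset":[0,-45,-14],"angular":[0,0,0]},{"grip":1,"offset":[0,-50,-14],"angular":[0,0,0]},{"grip":1,"offset":[0,-50,-10],"angular":[0,0,0]},{"grip":1,"offset":[0,-50,-7],"angular":[0,0,0]},{"grip":1,"offset":[0,-50,-5],"angular":[0,0,0]},{"grip":1,"offset":[0,-50,-5],"angular":[0,0,0]}]' | grep -E "tcp|force"
python3 -m crank '[{"grip":1,"offset":[0,0,1],"angular":[0,0,0]},{"grip":1,"offset":[0,0,1],"angular":[0,0,0]}]' | grep -E "tcp|force"
```

```text
tcp_pos: [0.476, 0.0395, 0.0583]
force: [1.0, 0.4, -0.2]
tcp_pos: [0.4763, 0.0394, 0.0577]
force: [-1.2, 0.9, 0.3]
```

```bash
python3 -m crank '[{"grip":1,"offset":[0,0,0.7],"angular":[0,0,0]},{"grip":1,"offset":[0,0,0.7],"angular":[0,0,0]}]' | grep -E "tcp|force";  python3 -m crank '[{"grip":1,"offset":[0,0,0.5],"angular":[0,0,0]},{"grip":1,"offset":[0,0,0.5],"angular":[0,0,0]}]' | grep -E "tcp|force"
python3 -m crank '[{"grip":1,"offset":[0,0,0],"angular":[0,0,0]}]' | grep -E "tcp|force"
```

```text
tcp_pos: [0.4764, 0.0392, 0.0571]
force: [-0.3, 1.3, 1.0]
tcp_pos: [0.4765, 0.0391, 0.0566]
force: [-0.5, 1.2, 1.5]
tcp_pos: [0.4765, 0.039, 0.0566]
force: [-0.5, 1.1, 2.0]
```

Run:
```python
from h import *
from station import vision
T=dict(np.load("pics/top0.npz"));S=dict(np.load("pics/side0.npz"))
print(onplane(T,(372,244),.091),onplane(S,(299.5,238),.091))
for n in("side","wrist"):
    d=vision.snapshot(n);np.savez(f"pics/{n}4.npz",**d)
    b=d["pixels"][100:290,170:400] if n=="side" else d["pixels"][80:400,0:500]
    cv2.imwrite(f"pics/{n}4.png",cv2.resize(b[:,:,::-1],None,fx=720/b.shape[1],fy=720/b.shape[1],interpolation=2))
```

```text
[ 0.48128981 -0.06676618  0.091     ] [ 0.47842583 -0.0750104   0.091     ]
```

View pics/side4.png

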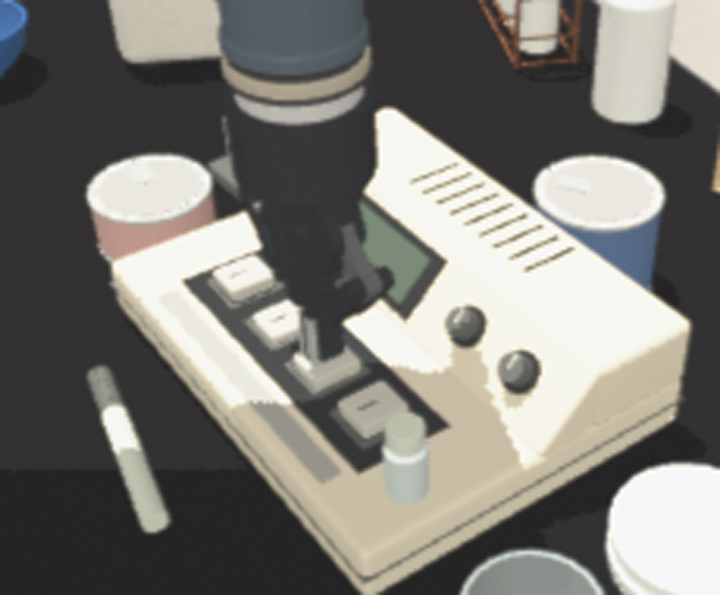

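View pics/wrist4.png

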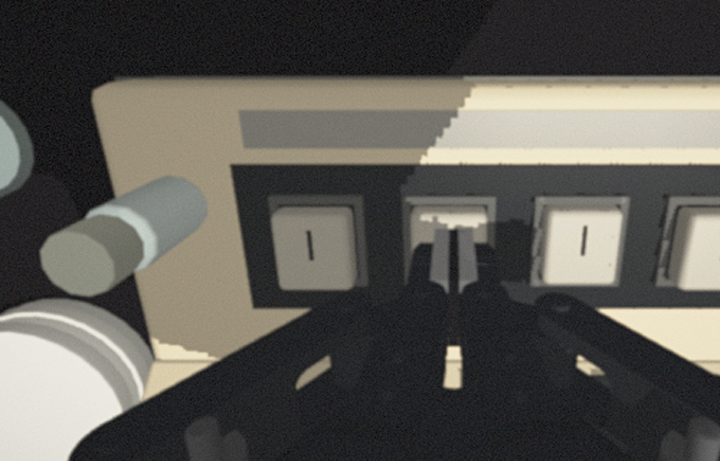

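```bash
python3 -m crank '[{"grip":1,"offset":[0,0,-5],"angular":[0,0,0]},{"grip":1,"offset":[0,0,-12],"angular":[0,0,0]},{"grip":1,"offset":[0,-12,-12],"angular":[0,0,0]},{"grip":1,"offset":[0,-28,-12],"angular":[0,0,0]},{"grip":1,"offset":[0,-43,-12],"angular":[0,0,0]},{"grip":1,"offset":[0,-49,-12],"angular":[0,0,0]},{"grip":1,"offset":[0,-49,-8],"angular":[0,0,0]},{"grip":1,"offset":[0,-49,-4],"angular":[0,0,0]},{"grip":1,"offset":[0,-49,-3],"angular":[0,0,0]},{"grip":1,"offset":[0,-49,-3],"angular":[0,0,0]}]' | grep -E "tcp|force"
python3 -m crank '[{"grip":1,"offset":[0,0,1],"angular":[0,0,0]},{"grip":1,"offset":[0,0,1],"angular":[0,0,0]}]' | grep -E "tcp|force"
```

```text
tcp_pos: [0.4844, -0.0087, 0.0591]
force: [-0.2, 0.7, 0.6]
tcp_pos: [0.4849, -0.009, 0.0584]
force: [-0.4, -1.1, 0.2]
```

Run:
```python
from h import *
from station import vision
for n in("side","wrist"):
    d=vision.snapshot(n);np.savez(f"pics/{n}5.npz",**d)
    b=d["pixels"][100:290,170:400] if n=="side" else d["pixels"][80:400,0:500]
    cv2.imwrite(f"pics/{n}5.png",cv2.resize(b[:,:,::-1],None,fx=720/b.shape[1],fy=720/b.shape[1],interpolation=2))
```

```text
(no output)
```

View pics/side5.png

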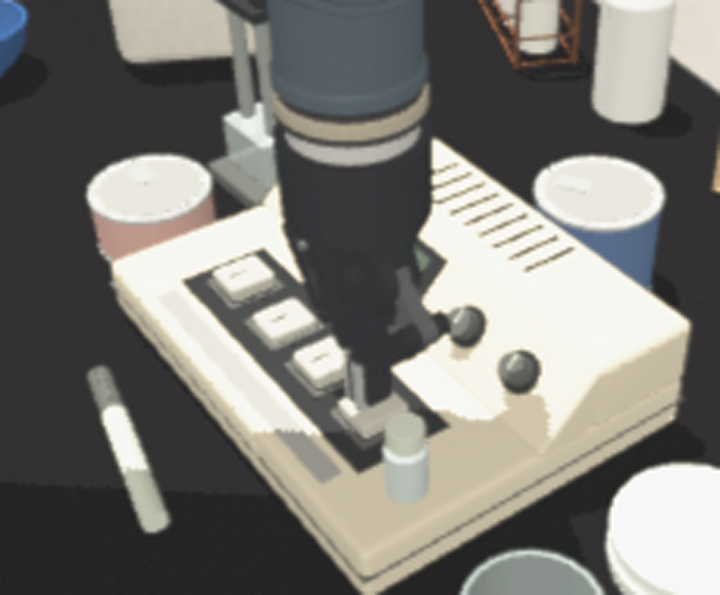

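View pics/wrist5.png

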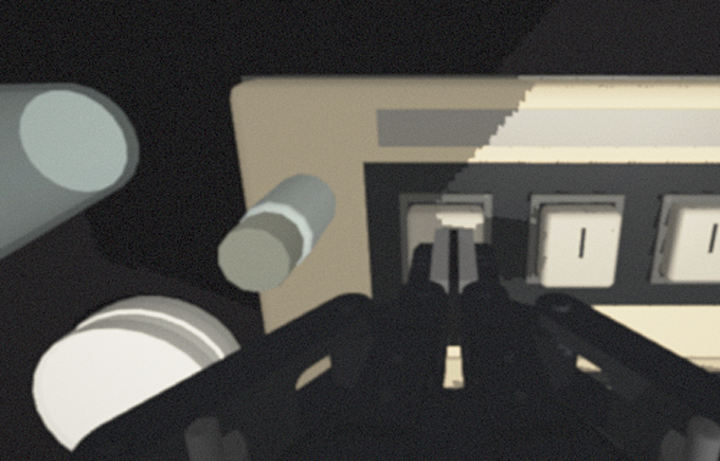

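The finger is on key 4 and clear of the vial. Key 3 is back up. Continuing the tap.

```bash
python3 -m crank '[{"grip":1,"offset":[0,0,1],"angular":[0,0,0]},{"grip":1,"offset":[0,0,1],"angular":[0,0,0]}]' | grep -E "tcp|force";  python3 -m crank '[{"grip":1,"offset":[0,0,0.5],"angular":[0,0,0]},{"grip":1,"offset":[0,0,0.5],"angular":[0,0,0]}]' | grep -E "tcp|force"
python3 -m crank '[{"grip":1,"offset":[0,0,0.3],"angular":[0,0,0]},{"grip":1,"offset":[0,0,0.3],"angular":[0,0,0]}]' | grep -E "tcp|force"
```

```text
tcp_pos: [0.4851, -0.0092, 0.0576]
force: [-0.4, 0.6, 1.3]
tcp_pos: [0.4851, -0.0092, 0.0571]
force: [0.8, 0.5, 1.1]
tcp_pos: [0.4851, -0.0093, 0.0568]
force: [-0.9, 1.4, 2.1]
```

All four keys are tapped and key 2 is the latched one. Going back to it now.

```bash
python3 -m crank '[{"grip":1,"offset":[0,0,-6],"angular":[0,0,0]},{"grip":1,"offset":[0,0,-15],"angular":[0,0,0]},{"grip":1,"offset":[0,25,-15],"angular":[0,0,0]},{"grip":1,"offset":[0,55,-15],"angular":[0,0,0]},{"grip":1,"offset":[0,85,-15],"angular":[0,0,0]},{"grip":1,"offset":[0,99,-15],"angular":[0,0,0]},{"grip":1,"offset":[0,99,-10],"angular":[0,0,0]},{"grip":1,"offset":[0,99,-4],"angular":[0,0,0]},{"grip":1,"offset":[0,99,0],"angular":[0,0,0]},{"grip":1,"offset":[0,99,0],"angular":[0,0,0]}]' | grep -E "tcp|force"
python3 -m crank '[{"grip":1,"offset":[0,0,1],"angular":[0,0,0]},{"grip":1,"offset":[0,0,2],"angular":[0,0,0]},{"grip":1,"offset":[0,0,3],"angular":[0,0,0]},{"grip":1,"offset":[0,0,3],"angular":[0,0,0]}]' | grep -E "tcp|force"
```

```text
tcp_pos: [0.468, 0.0872, 0.0559]
force: [0.1, 1.1, 0.5]
tcp_pos: [0.4682, 0.0879, 0.0538]
force: [-0.4, -1.8, 1.6]
```

```bash
python3 -m crank '[{"grip":1,"offset":[0,0,1],"angular":[0,0,0]},{"grip":1,"offset":[0,0,1.5],"angular":[0,0,0]},{"grip":1,"offset":[0,0,1.5],"angular":[0,0,0]}]' | grep -E "tcp|force"
python3 -m crank '[{"grip":1,"offset":[0,0,0.5],"angular":[0,0,0]},{"grip":1,"offset":[0,0,0.5],"angular":[0,0,0]}]' | grep -E "tcp|force"
python3 -m crank '[{"grip":1,"offset":[0,0,0.5],"angular":[0,0,0]},{"grip":1,"offset":[0,0,0.5],"angular":[0,0,0]}]' | grep -E "tcp|force"
```

```text
tcp_pos: [0.4682, 0.0881, 0.0524]
force: [0.1, -1.8, 2.6]
tcp_pos: [0.4682, 0.0882, 0.0518]
force: [-0.3, -1.4, 4.8]
tcp_pos: [0.4682, 0.0883, 0.0516]
force: [-0.5, -1.9, 5.7]
```

```bash
python3 -m crank '[{"grip":1,"offset":[0,0,0.3],"angular":[0,0,0]},{"grip":1,"offset":[0,0,0.3],"angular":[0,0,0]},{"grip":1,"offset":[0,0,0.3],"angular":[0,0,0]}]' | grep -E "tcp|force"
python3 -m crank '[{"grip":1,"offset":[0,0,0.3],"angular":[0,0,0]},{"grip":1,"offset":[0,0,0.3],"angular":[0,0,0]}]' | grep -E "tcp|force"
```

```text
tcp_pos: [0.4682, 0.0882, 0.0514]
force: [-1.1, -2.1, 7.5]
tcp_pos: [0.4682, 0.0883, 0.0513]
force: [-1.3, -2.0, 10.2]
```

It reached the hard stop: z is 51.3 mm and the force climbs steeply. Letting go straight up.

```bash
python3 -m crank '[{"grip":1,"offset":[0,0,-2],"angular":[0,0,0]},{"grip":1,"offset":[0,0,-6],"angular":[0,0,0]},{"grip":1,"offset":[0,0,-15],"angular":[0,0,0]},{"grip":1,"offset":[0,0,-40],"angular":[0,0,0]},{"grip":1,"offset":[0,0,-75],"angular":[0,0,0]},{"grip":1,"offset":[20,30,-105],"angular":[0,0,0]},{"grip":1,"offset":[40,70,-130],"angular":[0,0,0]},{"grip":1,"offset":[50,110,-140],"angular":[0,0,0]},{"grip":1,"offset":[50,150,-140],"angular":[0,0,0]},{"grip":1,"offset":[50,180,-140],"angular":[0,0,0]}]' | grep -E "^t:|tcp|force"
python3 -m crank '[{"grip":1,"offset":[0,30,0],"angular":[0,0,0]},{"grip":1,"offset":[0,60,0],"angular":[0,0,0]},{"grip":1,"offset":[0,60,0],"angular":[0,0,0]}]' | grep -E "^t:|tcp|force"
python3 - <<'E'
from h import *
from station import vision
D={}
for n in("side","top"):
    d=vision.snapshot(n);D[n]=d
    b=d["pixels"][130:290,170:370] if n=="side" else d["pixels"]
    cv2.imwrite(f"pics/{n}6.png",cv2.resize(b[:,:,::-1],None,fx=720/b.shape[1],fy=720/b.shape[1],interpolation=2))
def quads(d,b,thr):
    x0,y0,x1,y1=b;g=cv2.cvtColor(d["pixels"],cv2.COLOR_RGB2GRAY)[y0:y1,x0:x1]
    g=cv2.resize(g,None,fx=4,fy=4,interpolation=cv2.INTER_CUBIC)
    n,l,st,c=cv2.connectedComponentsWithStats((g>thr).astype(np.uint8))
    return [((c[i]+.5)/4-.5+[x0,y0],st[i][4]/16) for i in range(1,n) if 80<st[i][4]/16<500]
t=sorted(quads(D["top"],(242,228,358,273),185),key=lambda a:a[0][0]); s=sorted(quads(D["side"],(229,175,302,245),185),key=lambda a:a[0][0])
print(len(t),len(s))
for (a,_),(b,_) in zip(t,s): p,e=tri(D["top"],a,D["side"],b); print("  ",p.round(4),e.round(4))
E
```

```text
t: 13.95
tcp_pos: [0.3865, 0.2592, 0.1917]
force: [-0.3, -0.1, -0.9]
t: 14.25
tcp_pos: [0.3766, 0.3191, 0.1909]
force: [-0.9, -0.4, -0.7]
3 3
   [0.4692 0.0887 0.0523] 0.0005
   [0.4778 0.0391 0.0524] 0.0007
   [ 0.4889 -0.0116  0.0464] 0.0034
```

View pics/side6.png

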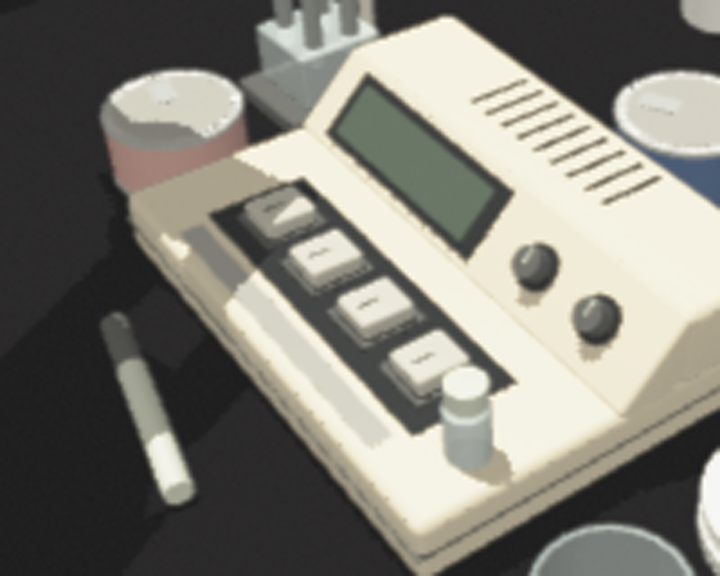

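View pics/top6.png

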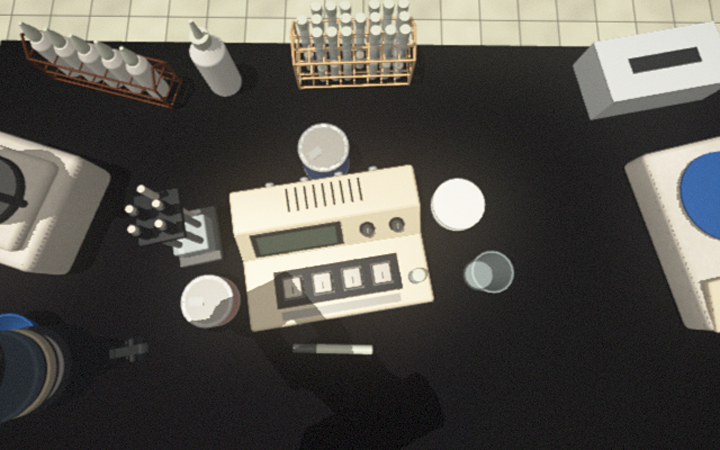

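Key 2's measured height went from 48.6 to 52.3 mm, level with key 3 at 52.4 mm. Key 4 reads the same as at the start, key 1 looks up though it is half in shadow, and nothing around the meter has moved. Handing in.

```bash
python3 -c "
from station import manip;print(manip.sign_off())"
```

```text
the job is handed in; nothing more can be done
None
```

The second key from the left was the latched one. I pressed it to its stop and let go, and it sprang up level with the others. The job was handed in at about 14 s of the 48 s allowed.

- **Taps:** I tapped all four keys in order from left to right with the shut fingertips, with readings of 1 to 2.4 N. Keys 1, 3 and 4 met the finger at about 58 mm and gave way 1 to 2 mm, so they were up. Key 2 met it only at about 54 mm and hardly moved.
- **Press:** Key 2 went down to 51.3 mm. The last reading was 10.2 N, above the 5 to 8 N advised but far below the limits.
- **Last checks:**
  - **Keys:** In the two camera views key 2 rose from 48.6 to 52.3 mm, against 52.4 mm for key 3. These heights read about 5.5 mm low throughout, so I relied on the differences. Key 1 was partly in the arm's shadow, so I judged it up by eye only. Key 4 is partly hidden by the vial, but its reading is the same as at the start.
  - **Surroundings:** The vial, cans, beaker, dishes and marker look unmoved, and the arm stood clear of everything.

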